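# Set a culture dish under the flip-up magnifier

### The job

Bring the culture dish under the stand magnifier for inspection: tip the magnifier lens up until it springs back to its upper stop, slide the dish along the bench between the two foot rods until it is fully home in the bend of the U, then tip the lens back down over it until it springs to its lower stop. Keep the dish level throughout, and leave the tip box, the flask and the booklet where they are.

Things in the scene. Friction and masses are not known exactly. Their poses are not given: they have to be found in the camera images.
- dish: Small round lidded petri dish, translucent with a pale filling, 58 mm across the lid and 15 mm high, about 40 g, loose on the bench before the open end of the magnifier's foot. The lid's rim, its widest part, runs from 4 to 15 mm above the bench; below it the dish is 54 mm across. Origin: centre of its underside.
- stand: Stand magnifier, fixed to the bench. Its foot is a 12 mm steel rod bent to a U, lying flat. Origin: on the bench at the centre of the U's bend; +x points from the U's open end to its closed end, y across, z up. A grey block (x = 45 to 95 mm, 74 mm wide, 22 mm high) behind the bend bears a post with the lens hinge.
- home (a point): Point on the bench under the dish's centre when it is fully home, touching the U's bend: stand x = 2.5 mm, y = 0. Inside, the bend is a half circle of 31.5 mm radius; from x = -18 mm the rods spread to a mouth about 112 mm wide inside, between rubber end caps (14 mm thick) at x = -80 mm.
- lens_hinge (a point): Centre of the lens hinge, at stand x = 70 mm, 65 mm above the bench; its axis runs along the stand's y. The yoke round it reaches 9 mm above the axis and 28 mm to -y; at its +y side, to 40 mm, is the small spring strut. At angle q the flap points from here along stand x by -cos q and up by sin q.
- lens (a joint): Hinge angle of the lens flap: 0 = level over the U (lower stop, as at the start), 1.8 rad = leaning back 13 degrees past upright (upper stop). An over-centre spring holds it at either stop and snaps at about 1.0: below that it springs down to 0, above it up to 1.8. At the tab's end it takes about 2.2 N to lift it off the lower stop, 1.7 N to pull it forward off the upper one.
- tab (a point): Middle of the outer end of the flap's orange thumb tab, 137 mm from the hinge axis. The flap: a black ring of 88 mm outer diameter, 13 mm thick, filled by the lens, centred 67 mm from the axis; the tab, 30 mm wide and 6 mm thick, stands 25 mm out of the ring, away from the hinge. All are centred on the plane through the axis.
- tip_box: Pipette tip box with a clear lid, 98 x 125 x 85 mm, loose bystander. Origin: centre of its underside.
- flask: Conical glass flask, 66 mm across, 77 mm high, loose bystander. Origin: centre of its underside.
- tissue: Green lens-tissue booklet, 102 x 78 x 9 mm, loose bystander lying flat. Origin: centre of its underside.
There are look-alikes about, which are no part of the job. What is shaped like the dish but pink, turquoise or yellow is not meant.

How it is judged (in metres and radians):
On the way, in this order (a step that is already met when the one before it is completed fails the run):
1. the lens has been tipped up to its upper stop (value of joint lens above 1.7 rad), for 0.2 s.
2. with the lens up, the dish is fully home in the bend of the U (value of joint lens above 1.7 rad and horizontal distance between dish and home below 0.006 m and height (world z) of dish below 0.003 m), for 0.2 s.
At the end, for the whole second after the job is handed in: The lens rests at its lower stop (hinge angle under 0.06 rad) over the dish, which lies flat and still on the bench, fully home in the bend of the U (centre within 6 mm of the home point) (value of joint lens below 0.06 rad and horizontal distance between dish and home below 0.006 m and height (world z) of dish below 0.003 m and angle between dish's own z axis and vertical below 0.05 rad and linear speed of dish below 0.01 m/s); the robot touches nothing.
It fails at once if the dish is tipped by more than about 20 degrees (angle between dish's own z axis and vertical above 0.35 rad).
It fails at once if the tip box, the flask or the booklet is moved by more than 20 mm (distance of any of tip_box, flask, tissue from where it was at the start of the episode above 0.02 m).
It also fails if it takes over 67 s, if anything falls off the work surface, if the arm or the gripper's body presses on something with over 40 N, if the wrist force passes 120 N, or if a joint passes its speed limit or range.

### The arm

A 6-joint arm with a two-finger parallel gripper is mounted at the origin on a cart in front of the work surface, level with it; the furniture and walls round the work are solid. World frame = base frame: x ahead of the robot, y to its left, z up, the work surface at z = 0. Lengths are in mm, angles in rad, forces in N, time in s.
With the tool pointing down it reaches from about 350 to 975 mm from the base axis. Payload 17.4 kg.
Tool frame: the origin (TCP) lies midway between the tips of the shut fingers; the grasp point (between the pads) lies 19 mm behind it; z points along the fingers, y is the direction in which the jaws open and shut (so a half turn about z gives the same grasp; the last joint's range is limited). The gripper opens to 85 mm and grips with 20 to 120 N. Pads are 22 mm wide; open, the fingers measure 114 mm over their backs; the gripper's body (76 mm by 85 mm) begins 54 mm behind the grasp point. The pads swing forward as they close: fully open they stand 13 mm farther back than shut.
Start: joints at [-1.197, 0.116, 1.442, -0, 1.584, -0.038], TCP at [270.167, -618.581, 231.303] pointing down, gripper open.
Joint ranges: [-2.83, 2.83], [-0.83, 2.19], [0.07, 2.5], [-1.14, 4.28], [0.01, 3], [-2.97, 2.97]. Speed limits (rad/s): [1.89, 1.89, 2.22, 3.14, 3.14, 3.14].

### API

Orientations are given as a rotation vector (axis times angle).
In Python, from workcell import readout, get_image, camera_info, robot gives the robot as it stands.
- The arm moves only by the tool carry_out, never from a script. Its argument "increments" is a list of rows, each an object with "translation": the shift along the tool's x, y, z in m, a list of three; "delta_rot": the turn, a rotation vector about the tool's x, y, z in degrees, a list of three; "claw": the opening in per cent of the stroke, from 0 (shut) to 100 (fully open). In form: [{"translation": [tx, ty, tz], "delta_rot": [ax, ay, az], "claw": claw}, ...]. A call has 1 to 8 rows; each row is the pose to reach, as a shift and turn from the pose measured when the call began, along the tool's axes at that moment; what a row does not reach only later rows make up. A row lasts 1/10 s, in which the tool goes at most 50 mm and 8.59 degrees, less where a joint would pass 70% of its speed; a pose out of reach is approached as far as the arm can. A call with a gripper value outside its range is refused whole. The fingers move at their own pace and stop on an object; "squeeze" is the grip in N (left out, the last holds). Time passes only in rows, so rows that repeat a pose let the fingers close. It gives the time, the measured TCP pose, the force and the opening at its end, in the units of the state.
- readout.state(): the state, without advancing time (a new reading comes with each control period).
- get_image(name): name is "side" or "top" or "wrist"; returns the picture (400x640x3 uint8, blue, green, red); there is no depth.
- camera_info(name): a dict with "fx", "fy", "cx", "cy" (pixels), "R" (3x3) and "t" (3): a world point X has camera coordinates R X + t. Camera axes: x right, y down, z forward; pixel columns grow to the right and rows downward; lengths in mm; the calibration is good to about 2 mm. A picture is of the moment at which its call begins: read the wrist's pose just before it. camera_info takes no time and is no camera call; for the wrist camera it gives the pose at the moment of the call.
- robot.finish_job(): hands the job in, once; it reports no verdict.
The state is a dict: "clock": time; "joint_pos": joint angles; "qvel": joint speeds; "joint_torque": joint torques, N m; "tcp_pos": TCP position; "orientation": TCP orientation; "contact_force": force on the tool from outside, world axes, zero at the start; "ft_torque": the same for the moment, N m; "width": finger opening in mm.
Only numpy, scipy, OpenCV 4.12 (cv2) and the standard library are available. Lean on these libraries where they do the work, as an engineer would, in place of code of your own. Each camera call takes 0.05 s, during which the arm holds its last target. There are 200 camera calls.

## Working session

There is one attempt and no reset: what is moved stays moved. The work goes in short steps, Python scripts to look and compute and a tool call to move; the robot and the scene stay as the last step left them, time stands still between calls to the robot, and variables do not carry over. Pictures are saved under pics/ and viewed, about 8 in all and at most 12, crops included, and the job is handed in when it is done.

Besides the shell and the picture viewer there is one more tool, called as a command line: name --argument value ..., lists and objects as JSON in quotes. carry_out: Moves the arm, as the interface text tells. Its arguments: {"type":"object","properties":{"increments":{"type":"array","items":{"type":"object","properties":{"translation":{"type":"array","items":{"type":"number"}},"delta_rot":{"type":"array","items":{"type":"number"}},"claw":{"type":"number"}}}},"squeeze":{"type":"number"}},"required":["increments"]}

```bash
mkdir -p pics; ls
python3 - <<'E'
from workcell import readout,get_image,camera_info
import cv2,numpy as np
s=readout.state();print(s)
a=get_image("top");b=get_image("side")
cv2.imwrite("pics/top1.png",a);cv2.imwrite("pics/side1.png",b)
for n in("top","side"):
    c=camera_info(n);print(n,{k:np.round(v,3).tolist() for k,v in c.items()})
E
```

```text
pics
{'clock': 0.0, 'joint_pos': array([-1.19678971e+00,  1.16493495e-01,  1.44229453e+00, -1.38882280e-05,
        1.58398847e+00, -3.78037338e-02]), 'qvel': array([ 5.73576915e-05, -6.05336774e-04,  2.93361834e-04,  1.26600545e-03,
        1.32445194e-03, -1.19066090e-04]), 'joint_torque': array([-1.43724385e-03, -7.31989932e+01, -6.32482195e+01, -1.91777904e-04,
        6.36612356e-03,  1.35896960e-05]), 'tcp_pos': array([ 270.09521567, -618.3907707 ,  230.53893533]), 'orientation': array([-3.07409047e+00, -6.42070553e-01,  3.32510238e-04]), 'contact_force': array([ 0.00897163, -0.54026112,  0.53873332]), 'ft_torque': array([0.00378599, 0.024427  , 0.01299626]), 'width': 85.29108198649539}
top {'fx': 377.718, 'fy': 377.718, 'cx': 322.796, 'cy': 193.592, 'R': [[0.02, -1.0, 0.011], [-0.981, -0.021, -0.191], [0.191, -0.007, -0.982]], 't': [83.594, 545.366, 936.176]}
side {'fx': 469.161, 'fy': 469.161, 'cx': 326.204, 'cy': 202.899, 'R': [[-0.903, -0.429, -0.004], [-0.155, 0.335, -0.929], [0.4, -0.839, -0.369]], 't': [515.889, 96.06, 1174.09]}
```

View pics/top1.png

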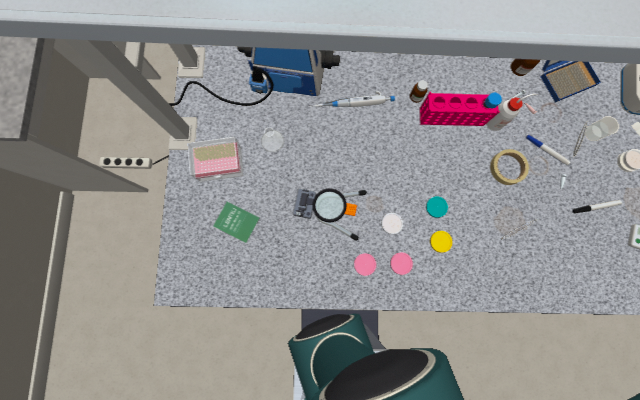

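View pics/side1.png

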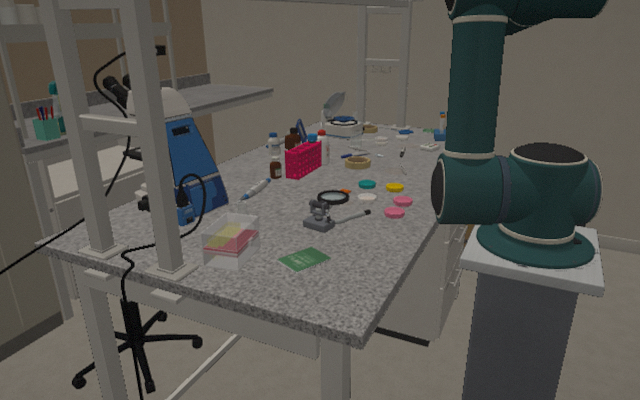

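The top view shows the stand's block at (305,205), the lens ring at (330,205), the tab at (351,210), the caps at (362,192) and (354,237), and a white dish at (392,223). The coloured look-alikes lie around it. Next I'll zoom in and work out positions.

```bash
cat > h.py <<'E'
import numpy as np,cv2
from workcell import readout,get_image,camera_info
from scipy.spatial.transform import Rotation as Ro
def ray(c,uv,z):
    R=np.array(c["R"]);t=np.array(c["t"]);o=-R.T@t
    d=R.T@np.array([(uv[0]-c["cx"])/c["fx"],(uv[1]-c["cy"])/c["fy"],1])
    return o+d*(z-o[2])/d[2]
def proj(c,X):
    p=np.array(c["R"])@np.array(X)+np.array(c["t"]);return np.array([c["fx"]*p[0]/p[2]+c["cx"],c["fy"]*p[1]/p[2]+c["cy"]])
def blobs(m,amin=15):
    n,l,st,ce=cv2.connectedComponentsWithStats(m.astype(np.uint8))
    return [(int(st[i,4]),ce[i].round(2).tolist()) for i in range(1,n) if st[i,4]>=amin]
E
python3 - <<'E'
from h import *
a=cv2.imread("pics/top1.png");c=camera_info("top")
h=cv2.cvtColor(a,cv2.COLOR_BGR2HSV);H,S,V=cv2.split(h)
x0,x1,y0,y1=280,460,170,290
def loc(n,m,z):
    k=np.zeros_like(m);k[y0:y1,x0:x1]=m[y0:y1,x0:x1]
    for A,p in blobs(k): print(n,A,p,ray(c,p,z).round(1)[:2])
loc("orange",(H<16)&(H>5)&(S>180)&(V>120),65)
loc("black",(V<45),12)
loc("white",(V>205)&(S<40),15)
cv2.imwrite("pics/crop1.png",cv2.resize(a[170:290,280:460],None,fx=4.4,fy=4.4,interpolation=cv2.INTER_CUBIC))
E
```

```text
orange 91 [350.15, 209.67] [500.6  24. ]
black 197 [328.55, 205.07] [520.   78.3]
black 24 [362.25, 192.42] [556.9 -13.1]
black 27 [354.15, 236.85] [435.6   8.6]
white 27 [328.7, 194.3] [549.1  78.5]
white 320 [392.18, 222.77] [475.1 -93. ]
```

View pics/crop1.png

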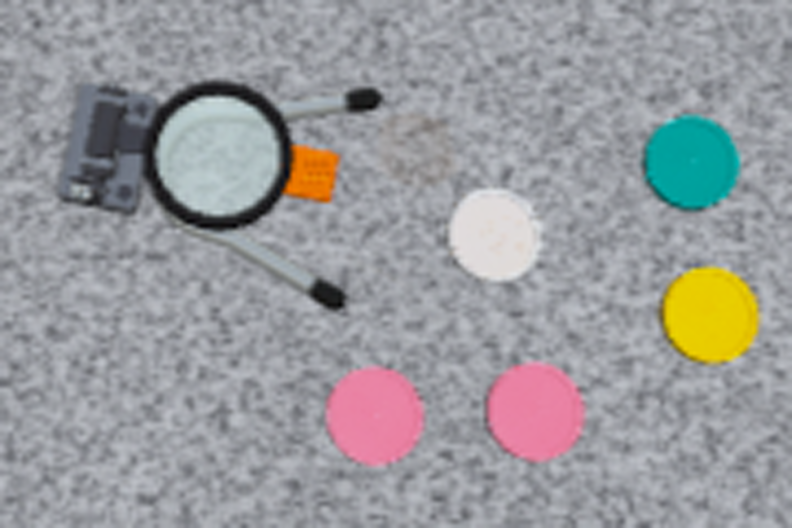

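The frame is clear. The white dish is at about (475,-93), the stand origin is at about (510,76), and stand +x points along (0.176, 0.984). The dish lies almost on the U's axis, outside its mouth.

My plan has three steps:
1. Grip the tab from above, lift the lens past the snap point and release it.
2. Push the dish home with both fingertips.
3. Push the flap back down from behind.

```bash
cat >> h.py <<'E'
O=np.array([510.4,76.4]);u=np.array([.176,.984])
def S2W(x,y,z): return np.r_[O+x*u+y*np.array([-u[1],u[0]]),z]
def W2S(p): d=np.array(p[:2])-O; return np.array([d@u,d@np.array([-u[1],u[0]])])
def to(p):
    s=readout.state();R=Ro.from_rotvec(s["orientation"])
    G=Ro.from_matrix(np.array([[u[0],u[1],0],[u[1],-u[0],0],[0,0,-1.]]).T)
    print("trans",(R.inv().apply(np.array(p)-s["tcp_pos"])/1000).round(4),"rot",np.degrees((R.inv()*G).as_rotvec()).round(2),"tcp stand",W2S(s["tcp_pos"]).round(1),s["tcp_pos"][2].round(1),"F",s["contact_force"].round(1),"w",round(s["width"],1),"t",s["clock"])
E
python3 - <<'E'
from h import *
to(S2W(-57,0,150))
E
```

```text
trans [ 0.4667 -0.4931  0.0812] rot [-6.000e-02 -3.000e-02 -5.627e+01] tcp stand [-726.   114.2] 230.6 F [ 0.6  0.1 -0.3] w 85.8 t 0.1
```

carry_out --increments '[{"translation": [0.467,-0.493,0.081],"delta_rot": [0,0,-56.3],"claw": 100},{"translation": [0.467,-0.493,0.081],"delta_rot": [0,0,-56.3],"claw": 100},{"translation": [0.467,-0.493,0.081],"delta_rot": [0,0,-56.3],"claw": 100},{"translation": [0.467,-0.493,0.081],"delta_rot": [0,0,-56.3],"claw": 100},{"translation": [0.467,-0.493,0.081],"delta_rot": [0,0,-56.3],"claw": 100},{"translation": [0.467,-0.493,0.081],"delta_rot": [0,0,-56.3],"claw": 100},{"translation": [0.467,-0.493,0.081],"delta_rot": [0,0,-56.3],"claw": 100},{"translation": [0.467,-0.493,0.081],"delta_rot": [0,0,-56.3],"claw": 100}]'

```text
clock: 0.9
tcp_pos: [405.0, -243.0, 183.5]
orientation: [-2.405, -2.02, -0.001]
contact_force: [0.4, -0.5, 0.2]
width: 85.4
```

Run:
```python
from h import *
to(S2W(-57,0,150))
```

```text
trans [0.2758 0.0485 0.0337] rot [-0.02 -0.05  0.2 ] tcp stand [-332.9   47.5] 183.5 F [ 0.4 -0.5  0.2] w 85.4 t 0.9
```

carry_out --increments '[{"translation": [0.276,0.0485,0.034],"delta_rot": [0,0,0],"claw": 100},{"translation": [0.276,0.0485,0.034],"delta_rot": [0,0,0],"claw": 100},{"translation": [0.276,0.0485,0.034],"delta_rot": [0,0,0],"claw": 100},{"translation": [0.276,0.0485,0.034],"delta_rot": [0,0,0],"claw": 100},{"translation": [0.276,0.0485,0.034],"delta_rot": [0,0,0],"claw": 100},{"translation": [0.276,0.0485,0.034],"delta_rot": [0,0,0],"claw": 100},{"translation": [0.276,0.0485,0.034],"delta_rot": [0,0,0],"claw": 100},{"translation": [0.276,0.0485,0.034],"delta_rot": [0,0,0],"claw": 100}]'

```text
clock: 1.7
tcp_pos: [500.2, 20.9, 149.3]
orientation: [-2.403, -2.022, 0.001]
contact_force: [0.2, 0.2, 0.3]
width: 85.3
```

Run:
```python
from h import *
to(S2W(-57,0,46))
c=camera_info("wrist");a=get_image("wrist");cv2.imwrite("pics/w1.png",a)
print({k:np.round(v,2).tolist() for k,v in c.items()})
for n,p in dict(tabend=S2W(-67,0,65),tab0=S2W(-42,0,65),capL=S2W(-80,63,6),capR=S2W(-80,-63,6)).items(): print(n,proj(c,p).round())
H,S,V=cv2.split(cv2.cvtColor(a,cv2.COLOR_BGR2HSV))
for A,p in blobs((H<16)&(H>5)&(S>180)&(V>120),60): q=ray(c,p,68);print("orange",A,p,q.round(1),W2S(q).round(1))
```

```text
trans [-0.0006  0.0004  0.1033] rot [-0.08 -0.03  0.3 ] tcp stand [-56.4   0.2] 149.3 F [0.2 0.2 0.3] w 85.3 t 1.7
{'fx': 283.28, 'fy': 283.28, 'cx': 320.86, 'cy': 195.54, 'R': [[0.99, -0.17, -0.0], [-0.16, -0.94, 0.31], [-0.05, -0.31, -0.95]], 't': [-489.15, 85.53, 336.12]}
tabend [321. 213.]
tab0 [321. 185.]
capL [262. 203.]
capR [380. 204.]
orange 941 [325.45, 199.54] [504.5  22.6  68. ] [-54.   -3.7]
```

View pics/w1.png

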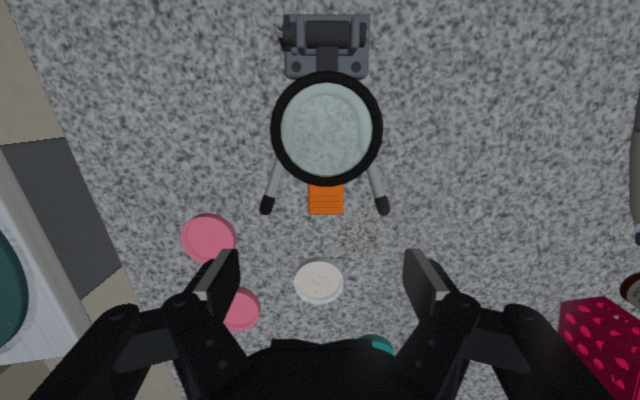

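The wrist view shows the tab at (325,199), the caps at (267,205) and (382,205), and the dish at (319,282). The stand sits about 4 mm toward -y of my first estimate, so I'll refine it from this image.

Run:
```python
from h import *
c=camera_info("wrist");a=cv2.imread("pics/w1.png")
H,S,V=cv2.split(cv2.cvtColor(a,cv2.COLOR_BGR2HSV))
sub=lambda m,x0,x1,y0,y1:np.pad(m[y0:y1,x0:x1],((y0,400-y1),(x0,640-x1)))
def r(n,p,z): q=ray(c,p,z);print(n,np.round(p,1),q.round(1),W2S(q).round(1));return q
m=(V<50)
for A,p in blobs(sub(m,255,282,190,220),40)+blobs(sub(m,370,395,190,220),40): r("cap",p,7)
b=sub(m,265,390,68,192);k=cv2.findContours(b.astype(np.uint8),0,1)[0];k=max(k,key=cv2.contourArea);e=cv2.fitEllipse(k);r("ring",e[0],68);print(e)
b=sub((V>175)&(S<45),285,350,255,305);k=max(cv2.findContours(b.astype(np.uint8),0,1)[0],key=cv2.contourArea);e=cv2.fitEllipse(k);r("dish",e[0],13);print(e)
r("patch",(360,235),0)
r("blockL",(286,77),22);r("blockR",(368,77),22)
```

```text
cap [266.4 204.7] [438.6   6.2   7. ] [-81.8  58.3]
cap [382. 205.] [560.4 -15.6   7. ] [-81.7 -65.4]
ring [326.1 127.8] [514.8  79.4  68. ] [ 3.7 -3.8]
((326.07257080078125, 127.80641174316406), (111.49715423583984, 115.37966918945312), 3.5065391063690186)Traceback (most recent call last):
  File "<stdin>", line 9, in <module>
ValueError: max() iterable argument is empty
```

```bash
sed -i 's/^O=.*;u=/O=np.array([513.7,75.8]);u=/' h.py
python3 - <<'E'
from h import *
c=camera_info("wrist");a=cv2.imread("pics/w1.png")
H,S,V=cv2.split(cv2.cvtColor(a,cv2.COLOR_BGR2HSV))
print(a[282,319],a[282,305],a[270,350])
def r(n,p,z): q=ray(c,p,z);print(n,np.round(p,1),q.round(1),W2S(q).round(1))
b=cv2.inRange(a[250:310,285:352],(0,0,170),(255,255,255))
for f in(150,165,180):
  b=((V[250:310,285:352]>f)&(S[250:310,285:352]<30)).astype(np.uint8);b=cv2.morphologyEx(b,cv2.MORPH_OPEN,np.ones((5,5)))
  k=max(cv2.findContours(b,0,1)[0],key=cv2.contourArea);e=cv2.fitEllipse(k);print(f,e[1]);r("dish",np.array(e[0])+(285,250),13)
r("patch",(360,235),0)
to(S2W(-57,0,44))
E
```

```text
[161 165 170] [165 169 171] [118 115 112]
150 (40.21199035644531, 48.43620681762695)
dish [317.6 281.9] [476.3 -94.2  13. ] [-173.9    6.9]
165 (33.39366912841797, 43.26459503173828)
dish [317.9 278.7] [477.5 -90.1  13. ] [-169.7    6.5]Traceback (most recent call last):
  File "<stdin>", line 9, in <module>
ValueError: max() iterable argument is empty
```

carry_out --increments '[{"translation": [0,0.0035,0.045],"delta_rot": [0,0,0.3],"claw": 100},{"translation": [0,0.0035,0.08],"delta_rot": [0,0,0.3],"claw": 100},{"translation": [0,0.0035,0.105],"delta_rot": [0,0,0.3],"claw": 100},{"translation": [0,0.0035,0.105],"delta_rot": [0,0,0.3],"claw": 30},{"translation": [0,0.0035,0.105],"delta_rot": [0,0,0.3],"claw": 20},{"translation": [0,0.0035,0.105],"delta_rot": [0,0,0.3],"claw": 20},{"translation": [0,0.0035,0.105],"delta_rot": [0,0,0.3],"claw": 20},{"translation": [0,0.0035,0.105],"delta_rot": [0,0,0.3],"claw": 20}]' --squeeze 30

```text
clock: 2.55
tcp_pos: [503.8, 19.5, 46.4]
orientation: [-2.41, -2.015, -0.001]
contact_force: [-8.4, -1.2, 10.2]
width: 29.2
```

Run:
```python
from h import *
to(S2W(-57,0,44))
r=127;c=[0.2,.4,.6,.8,1.,1.15,1.3]
for q in c: print(q,"dx",round(r*(1-np.cos(q))/1000,4),"dz",round(r*np.sin(q)/1000,4))
```

```text
trans [ 0.0002 -0.0002  0.0024] rot [ 0.   -0.03 -0.08] tcp stand [-57.1  -0.2] 46.4 F [-8.4 -1.2 10.2] w 29.2 t 2.55
0.2 dx 0.0025 dz 0.0252
0.4 dx 0.01 dz 0.0495
0.6 dx 0.0222 dz 0.0717
0.8 dx 0.0385 dz 0.0911
1.0 dx 0.0584 dz 0.1069
1.15 dx 0.0751 dz 0.1159
1.3 dx 0.093 dz 0.1224
```

The tab is gripped (29 mm opening). Next I'll lift it along the arc to about 1.2 rad.

carry_out --increments '[{"translation": [0.0025,0,-0.025],"delta_rot": [0,0,0],"claw": 20},{"translation": [0.01,0,-0.0495],"delta_rot": [0,0,0],"claw": 20},{"translation": [0.022,0,-0.0715],"delta_rot": [0,0,0],"claw": 20},{"translation": [0.0385,0,-0.091],"delta_rot": [0,0,0],"claw": 20},{"translation": [0.0585,0,-0.107],"delta_rot": [0,0,0],"claw": 20},{"translation": [0.075,0,-0.116],"delta_rot": [0,0,0],"claw": 20},{"translation": [0.093,0,-0.1225],"delta_rot": [0,0,0],"claw": 20},{"translation": [0.093,0,-0.1225],"delta_rot": [0,0,0],"claw": 20}]'

```text
clock: 3.35
tcp_pos: [520.4, 112.4, 170.7]
orientation: [2.409, 2.017, 0.002]
contact_force: [-6.1, -2.2, 8.2]
width: 29.4
```

Run:
```python
from h import *
to(S2W(0,0,200))
a=get_image("wrist");cv2.imwrite("pics/w2.png",a)
```

```text
trans [-0.0372 -0.0002 -0.0293] rot [ 0.06 -0.07  0.01] tcp stand [37.2 -0.2] 170.7 F [-6.1 -2.2  8.2] w 29.4 t 3.35
```

View pics/w2.png

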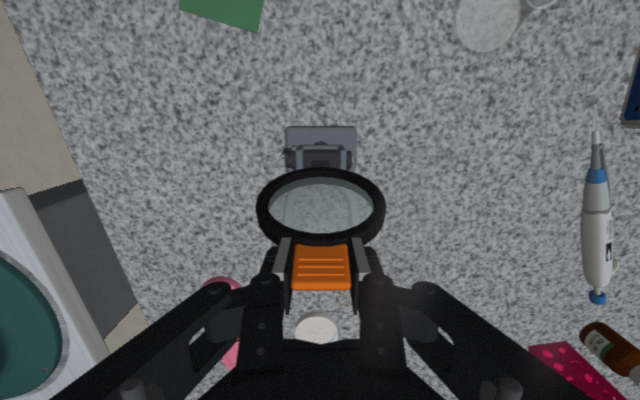

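The flap is held at about 1.3 rad, past the snap point. The wrist view shows the tab at (320,267) between the pads and the dish at (316,329). I'll release it, then check the neighbours of the pushing start.

carry_out --increments '[{"translation": [0,0,0],"delta_rot": [0,0,0],"claw": 60},{"translation": [0,0,0],"delta_rot": [0,0,0],"claw": 100},{"translation": [0,0,0],"delta_rot": [0,0,0],"claw": 100},{"translation": [-0.03,0,0],"delta_rot": [0,0,0],"claw": 100},{"translation": [-0.07,0,0],"delta_rot": [0,0,0],"claw": 60},{"translation": [-0.12,0,0],"delta_rot": [0,0,0],"claw": 30},{"translation": [-0.17,0,0],"delta_rot": [0,0,0],"claw": 30},{"translation": [-0.2,0,0],"delta_rot": [0,0,0],"claw": 30}]'

```text
clock: 4.2
tcp_pos: [484.2, -87.9, 170.6]
orientation: [2.41, 2.014, 0.002]
contact_force: [1.2, 0.6, 0.1]
width: 28.0
```

Run:
```python
from h import *
c=camera_info("top");a=cv2.imread("pics/top1.png")
for n,p in dict(pink1=(365,264),pink2=(401.5,264),yellow=(441.5,241),teal=(437,207),dish=(392.2,222.8)).items():
    q=ray(c,p,14);print(n,q.round(1)[:2],W2S(q).round(1))
to(S2W(-240,7,60))
c=camera_info("wrist");a=get_image("wrist");cv2.imwrite("pics/w3.png",a)
for n,p in dict(tabend=S2W(70+31,0,198),ringc=S2W(70+15,0,130),home=S2W(2.5,0,15)).items(): print(n,proj(c,p).round())
```

```text
pink1 [364.9 -20. ] [-120.4  129.5]
pink2 [ 366.8 -116.1] [-214.7  110.7]
yellow [ 429.2 -224.1] [-309.9   30.4]
teal [ 520.6 -215.5] [-285.5  -58.1]
dish [475.1 -93.3] [-173.2    8.2]
trans [-0.0736 -0.0069  0.1106] rot [ 0.09 -0.02 -0.09] tcp stand [-166.3    0.2] 170.6 F [1.2 0.6 0.1] w 28.0 t 4.2
tabend [ 317. -992.]
ringc [ 319. -322.]
home [320.  -2.]
```

View pics/w3.png

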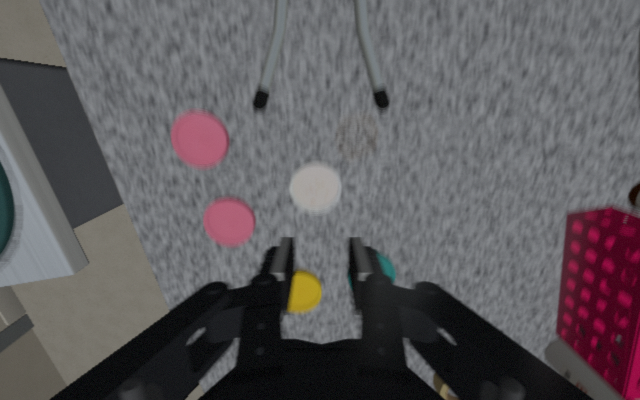

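The wrist view shows the dish at (315,188), the caps at (261,99) and (381,99), a faint rough patch at about (357,138), and yellow at (300,292). The U is uncovered, so I'll check the lens angle in the side view and get the dish's position.

Run:
```python
from h import *
c=camera_info("wrist")
for n,p,z in (("dish",(315.5,188),13),("patch",(357,138),0),("capL",(261,99),7),("capR",(381,98.5),7)): q=ray(c,p,z);print(n,q.round(1),W2S(q).round(1))
to(S2W(-235,7,60))
a=get_image("side");c=camera_info("side")
H,S,V=cv2.split(cv2.cvtColor(a,cv2.COLOR_BGR2HSV))
m=np.zeros_like(V);m[140:215,290:370]=((H<16)&(H>5)&(S>150)&(V>100))[140:215,290:370]
print(blobs(m,5))
for q in(1.3,1.6,1.8): print(q,proj(c,S2W(70-125*np.cos(q),0,65+125*np.sin(q))).round(1))
```

```text
dish [476.6 -99.6  13. ] [-179.1    5.7]
patch [530.7 -55.6   0. ] [-126.3  -39.9]
capL [438.9   2.1   7. ] [-85.7  60.6]
capR [559.8 -19.5   7. ] [-85.7 -62.1]
trans [-0.0661 -0.0069  0.1106] rot [ 0.08  0.04 -0.15] tcp stand [-1.686e+02  1.000e-01] 170.6 F [ 0.6 -0.6 -0.7] w 25.6 t 4.25
[(77, [310.95, 162.21])]
1.3 [325.2 157. ]
1.6 [316.6 158.6]
1.8 [310.8 162.2]
```

The lens sits at 1.8 rad, matching the side view to within a pixel. Next I'll go behind the dish and down.

carry_out --increments '[{"translation": [-0.035,-0.0065,0.0],"delta_rot": [0,0,0],"claw": 29},{"translation": [-0.066,-0.0065,0.02],"delta_rot": [0,0,0],"claw": 29},{"translation": [-0.066,-0.0065,0.06],"delta_rot": [0,0,0],"claw": 29},{"translation": [-0.066,-0.0065,0.1],"delta_rot": [0,0,0],"claw": 29},{"translation": [-0.066,-0.0065,0.135],"delta_rot": [0,0,0],"claw": 29},{"translation": [-0.066,-0.0065,0.155],"delta_rot": [0,0,0],"claw": 29},{"translation": [-0.066,-0.0065,0.163],"delta_rot": [0,0,0],"claw": 29},{"translation": [-0.066,-0.0065,0.166],"delta_rot": [0,0,0],"claw": 29}]'

```text
clock: 5.1
tcp_pos: [466.4, -151.6, 4.2]
orientation: [2.413, 2.012, 0.001]
contact_force: [0.6, -0.2, 0.6]
width: 24.6
```

Run:
```python
from h import *
to(S2W(-36,0,5))
c=camera_info("wrist");a=get_image("wrist");cv2.imwrite("pics/w4.png",a)
for n,p in dict(dish=S2W(-175,6.5,13),home=S2W(2.5,0,6)).items(): print(n,proj(c,p).round())
```

```text
trans [ 0.1962  0.0058 -0.0007] rot [ 0.04 -0.03 -0.21] tcp stand [-232.1    6.5] 4.2 F [ 0.6 -0.2  0.6] w 24.6 t 5.1
dish [320. 151.]
home [ 338. -438.]
```

View pics/w4.png

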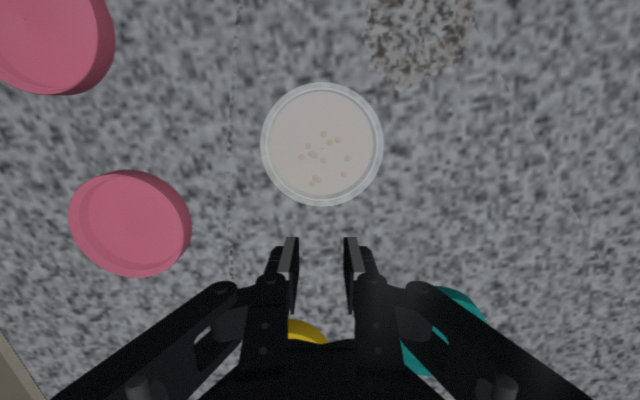

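The dish at (321,144) is centred ahead of the fingertips. Now I'll push it along the axis.

carry_out --increments '[{"translation": [0.015,0,0],"delta_rot": [0,0,0],"claw": 29},{"translation": [0.025,0,0],"delta_rot": [0,0,0],"claw": 29},{"translation": [0.037,0.001,0],"delta_rot": [0,0,0],"claw": 29},{"translation": [0.051,0.002,0],"delta_rot": [0,0,0],"claw": 29},{"translation": [0.066,0.003,0],"delta_rot": [0,0,0],"claw": 29},{"translation": [0.08,0.004,0],"delta_rot": [0,0,0],"claw": 29},{"translation": [0.094,0.005,0],"delta_rot": [0,0,0],"claw": 29},{"translation": [0.105,0.006,0],"delta_rot": [0,0,0],"claw": 29}]'

```text
clock: 5.95
tcp_pos: [491.7, -48.3, 4.7]
orientation: [2.412, 2.012, 0.002]
contact_force: [-0.2, -0.8, 0.4]
width: 24.8
```

Run:
```python
from h import *
to(S2W(-36,0,5))
c=camera_info("wrist");a=get_image("wrist");cv2.imwrite("pics/w5.png",a)
for n,p in dict(home=S2W(2.5,0,6),capL=S2W(-80,63,6),capR=S2W(-80,-63,6)).items(): print(n,proj(c,p).round())
```

```text
trans [ 0.09   -0.0005 -0.0002] rot [ 0.09 -0.02 -0.18] tcp stand [-126.    -0.2] 4.7 F [-0.2 -0.8  0.4] w 24.8 t 5.95
home [319. -21.]
capL [196. 172.]
capR [443. 170.]
```

View pics/w5.png

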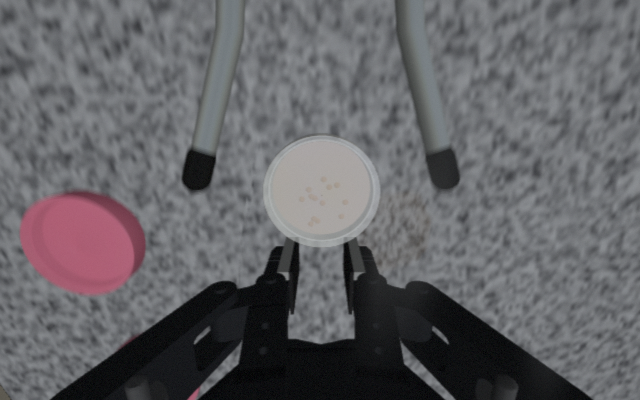

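The dish at (322,190) touches both fingertips and is centred between the caps at (199,169) and (443,168). I'll keep pushing, slowing toward the bend.

carry_out --increments '[{"translation": [0.012,0,0],"delta_rot": [0,0,0],"claw": 29},{"translation": [0.025,0,0],"delta_rot": [0,0,0],"claw": 29},{"translation": [0.038,0,0],"delta_rot": [0,0,0],"claw": 29},{"translation": [0.05,0,0],"delta_rot": [0,0,0],"claw": 29},{"translation": [0.061,0,0],"delta_rot": [0,0,0],"claw": 29},{"translation": [0.07,0,0],"delta_rot": [0,0,0],"claw": 29},{"translation": [0.077,0,0],"delta_rot": [0,0,0],"claw": 29},{"translation": [0.08,0,0],"delta_rot": [0,0,0],"claw": 29}]'

```text
clock: 6.8
tcp_pos: [506.4, 31.9, 4.8]
orientation: [2.411, 2.013, 0.002]
contact_force: [-0.2, -0.3, -0.2]
width: 24.9
```

```bash
cat > d.py <<'E'
from h import *
import sys
to(S2W(-36,0,5))
c=camera_info("wrist");a=get_image("wrist");cv2.imwrite(sys.argv[1],a)
H,S,V=cv2.split(cv2.cvtColor(a,cv2.COLOR_BGR2HSV))
p=proj(c,S2W(W2S(readout.state()["tcp_pos"])[0]+37,0,13));x,y=p.astype(int);print("pred dish",p.round())
b=((S<40)&(V>135)).astype(np.uint8);k=np.zeros_like(b);cv2.circle(k,(x,y),68,1,-1);b=cv2.morphologyEx(b*k,cv2.MORPH_OPEN,np.ones((7,7)))
k=max(cv2.findContours(b,0,1)[0],key=cv2.contourArea);e=cv2.minEnclosingCircle(k);q=ray(c,e[0],14);print("dish",np.round(e[0],1),e[1],"stand",W2S(q).round(1))
E
python3 d.py pics/w6.png
```

```text
trans [ 0.0085 -0.0005 -0.0002] rot [ 0.08 -0.05 -0.14] tcp stand [-44.5  -0.5] 4.8 F [-0.2 -0.3 -0.2] w 24.9 t 6.8
pred dish [319. 192.]
dish [319.9 190. ] 59.71730041503906 stand [-6.2 -0.4]
```

carry_out --increments '[{"translation": [0.004,0,0],"delta_rot": [0,0,0],"claw": 29},{"translation": [0.007,0,0],"delta_rot": [0,0,0],"claw": 29},{"translation": [0.008,0,0],"delta_rot": [0,0,0],"claw": 29},{"translation": [0.008,0,0],"delta_rot": [0,0,0],"claw": 29}]'

```text
clock: 7.25
tcp_pos: [507.9, 39.8, 4.8]
orientation: [2.411, 2.013, 0.003]
contact_force: [0.7, 0.3, -0.1]
width: 24.6
```

```bash
python3 d.py pics/w7.png
```

```text
trans [ 0.0005 -0.0006 -0.0002] rot [ 0.09 -0.05 -0.14] tcp stand [-36.5  -0.6] 4.8 F [ 0.7  0.3 -0.1] w 24.6 t 7.25
pred dish [319. 192.]
dish [321.1 190.7] 58.865928649902344 stand [ 1.5 -1. ]
```

No force from the bend yet, so I'll continue in 1 mm steps until there is contact.

carry_out --increments '[{"translation": [0.001,0,0],"delta_rot": [0,0,0],"claw": 29},{"translation": [0.002,0,0],"delta_rot": [0,0,0],"claw": 29},{"translation": [0.002,0,0],"delta_rot": [0,0,0],"claw": 29}]'

```text
clock: 7.6
tcp_pos: [508.2, 41.7, 4.8]
orientation: [2.411, 2.013, 0.003]
contact_force: [-0.1, -0.1, -0.1]
width: 24.5
```

```bash
python3 d.py pics/w8.png
```

```text
trans [-0.0014 -0.0006 -0.0002] rot [ 0.09 -0.05 -0.15] tcp stand [-34.5  -0.6] 4.8 F [-0.1 -0.1 -0.1] w 24.5 t 7.6
pred dish [319. 192.]
dish [321.4 191.5] 58.7476921081543 stand [ 3.  -1.2]
```

View pics/w8.png

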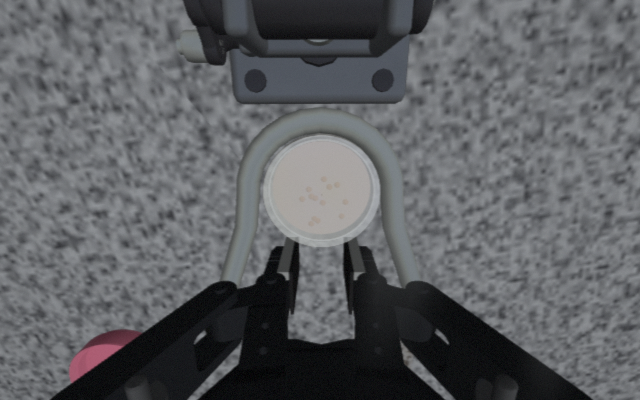

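The dish at (321,191) sits in the bend, with its far rim at row 135 just at the rod's inner edge. A few more 1 mm steps should show whether it touches.

carry_out --increments '[{"translation": [0.001,0,0],"delta_rot": [0,0,0],"claw": 29},{"translation": [0.0015,0,0],"delta_rot": [0,0,0],"claw": 29},{"translation": [0.0015,0,0],"delta_rot": [0,0,0],"claw": 29}]'

```text
clock: 7.95
tcp_pos: [508.2, 42.6, 4.7]
orientation: [2.411, 2.013, 0.0]
contact_force: [-2.2, -5.7, 0.2]
width: 24.6
```

carry_out --increments '[{"translation": [0.001,0,0],"delta_rot": [0,0,0],"claw": 29},{"translation": [0.0015,0,0],"delta_rot": [0,0,0],"claw": 29},{"translation": [0.0015,0,0],"delta_rot": [0,0,0],"claw": 29}]'

```text
clock: 8.25
tcp_pos: [508.2, 43.0, 4.6]
orientation: [2.41, 2.012, -0.003]
contact_force: [-3.8, -11.9, 2.9]
width: 24.5
```

```bash
python3 d.py pics/w9.png
```

```text
trans [-0.0027 -0.0004 -0.0003] rot [ 0.04  0.18 -0.14] tcp stand [-33.3  -0.4] 4.6 F [ -3.8 -11.9   2.9] w 24.5 t 8.25
pred dish [319. 192.]
dish [321.4 193.5] 58.7476921081543 stand [ 3.3 -1. ]
```

Contact with the bend is confirmed: force rose to 12 N and the dish reads (3.3, -1) against home (2.5, 0). I'll back off, rise, and go over behind the raised lens.

carry_out --increments '[{"translation": [-0.004,0,0],"delta_rot": [0,0,0],"claw": 29},{"translation": [-0.015,0,0],"delta_rot": [0,0,0],"claw": 29},{"translation": [-0.04,0,0],"delta_rot": [0,0,0],"claw": 29},{"translation": [-0.06,0,-0.03],"delta_rot": [0,0,0],"claw": 0},{"translation": [-0.06,0,-0.08],"delta_rot": [0,0,0],"claw": 0},{"translation": [-0.06,0,-0.13],"delta_rot": [0,0,0],"claw": 0},{"translation": [-0.06,0,-0.18],"delta_rot": [0,0,0],"claw": 0},{"translation": [-0.06,0,-0.235],"delta_rot": [0,0,0],"claw": 0}]'

```text
clock: 9.1
tcp_pos: [496.9, -15.8, 237.1]
orientation: [2.41, 2.011, -0.002]
contact_force: [1.1, -0.3, 0.8]
width: 0.1
```

Run:
```python
from h import *
to(S2W(150,0,245))
c=camera_info("top");a=get_image("top");cv2.imwrite("pics/t2.png",a[170:260,280:420])
H,S,V=cv2.split(cv2.cvtColor(a,cv2.COLOR_BGR2HSV));print("home px",proj(c,S2W(2.5,0,14)).round(1))
b=((V>195)&(S<45)).astype(np.uint8);k=np.zeros_like(b);k[185:225,312:350]=1
for A,p in blobs(b*k,30): print(A,p,W2S(ray(c,p,15)).round(1))
```

```text
trans [ 0.243  -0.0003 -0.0086] rot [ 0.07  0.16 -0.15] tcp stand [-93.1   0.4] 237.1 F [ 1.1 -0.3  0.8] w 0.1 t 9.1
home px [328.6 207.1]
138 [327.64, 205.51] [ 5.7 -3.6]
411 [330.6, 208.18] [-3.5  2. ]
```

carry_out --increments '[{"translation": [0,0,-0.015],"delta_rot": [0,0,0],"claw": 0},{"translation": [0.045,0,-0.015],"delta_rot": [0,0,0],"claw": 0},{"translation": [0.09,0,-0.015],"delta_rot": [0,0,0],"claw": 0},{"translation": [0.135,0,-0.015],"delta_rot": [0,0,0],"claw": 0},{"translation": [0.18,0,-0.015],"delta_rot": [0,0,0],"claw": 0},{"translation": [0.225,0,-0.015],"delta_rot": [0,0,0],"claw": 0},{"translation": [0.245,0,-0.015],"delta_rot": [0,0,0],"claw": 0},{"translation": [0.245,0,-0.015],"delta_rot": [0,0,0],"claw": 0}]'

```text
clock: 9.95
tcp_pos: [542.4, 227.2, 259.7]
orientation: [2.403, 2.011, 0.007]
contact_force: [0.2, 0.2, 0.7]
width: -0.5
```

carry_out --increments '[{"translation": [0,0,0.04],"delta_rot": [0,0,0],"claw": 0},{"translation": [0,0,0.075],"delta_rot": [0,0,0],"claw": 0},{"translation": [0,0,0.087],"delta_rot": [0,0,0],"claw": 0},{"translation": [0,0,0.087],"delta_rot": [0,0,0],"claw": 0}]'

```text
clock: 10.35
tcp_pos: [542.8, 225.9, 171.5]
orientation: [2.404, 2.011, 0.004]
contact_force: [0.5, -0.0, 0.0]
width: 0.0
```

Run:
```python
from h import *
to(S2W(0,0,145))
```

```text
trans [-0.1528 -0.0023  0.027 ] rot [ 0.42  0.18 -0.03] tcp stand [152.8  -2.2] 171.5 F [ 0.5 -0.   0. ] w 0.0 t 10.35
```

carry_out --increments '[{"translation": [-0.025,-0.002,0],"delta_rot": [0,0,0],"claw": 0},{"translation": [-0.042,-0.002,0.003],"delta_rot": [0,0,0],"claw": 0},{"translation": [-0.058,-0.002,0.008],"delta_rot": [0,0,0],"claw": 0},{"translation": [-0.074,-0.002,0.013],"delta_rot": [0,0,0],"claw": 0},{"translation": [-0.09,-0.002,0.018],"delta_rot": [0,0,0],"claw": 0},{"translation": [-0.106,-0.002,0.023],"delta_rot": [0,0,0],"claw": 0},{"translation": [-0.122,-0.002,0.025],"delta_rot": [0,0,0],"claw": 0},{"translation": [-0.135,-0.002,0.025],"delta_rot": [0,0,0],"claw": 0}]'

```text
clock: 11.15
tcp_pos: [516.6, 91.7, 146.3]
orientation: [2.404, 2.011, 0.002]
contact_force: [-1.0, -0.9, 0.0]
width: -0.1
```

```bash
cat > l.py <<'E'
from h import *
to(S2W(0,0,145))
a=get_image("side");c=camera_info("side")
H,S,V=cv2.split(cv2.cvtColor(a,cv2.COLOR_BGR2HSV))
m=np.zeros_like(V);m[140:215,290:370]=((H<16)&(H>5)&(S>150)&(V>100))[140:215,290:370]
print(blobs(m,5))
for q in(0,.05,.1,.5,.9,1.0,1.2,1.4): print(q,proj(c,S2W(70-125*np.cos(q),0,65+125*np.sin(q))).round(1))
E
python3 l.py
```

```text
trans [-0.0162 -0.      0.0014] rot [ 0.37  0.21 -0.05] tcp stand [16.2 -0. ] 146.3 F [-1.  -0.9  0. ] w -0.1 t 11.15
[(42, [337.67, 162.76])]
0 [344.2 190.6]
0.05 [344.1 188.5]
0.1 [344.1 186.5]
0.5 [341.3 171.8]
0.9 [334.8 161.3]
1.0 [332.7 159.6]
1.2 [327.8 157.4]
1.4 [322.4 157.1]
```

carry_out --increments '[{"translation": [0,0,-0.01],"delta_rot": [0,0,0],"claw": 0},{"translation": [0,0,-0.03],"delta_rot": [0,0,0],"claw": 0},{"translation": [0,0,-0.06],"delta_rot": [0,0,0],"claw": 0},{"translation": [0,0,-0.06],"delta_rot": [0,0,0],"claw": 0},{"translation": [0,0,-0.06],"delta_rot": [0,0,0],"claw": 0}]'

```text
clock: 11.7
tcp_pos: [516.5, 91.2, 207.8]
orientation: [2.403, 2.009, 0.004]
contact_force: [0.1, 0.6, -0.3]
width: 0.1
```

```bash
python3 l.py | head -2
python3 - <<'E'
from h import *
cv2.imwrite("pics/fin.png",cv2.resize(get_image("wrist"),None,fx=1.2,fy=1.2))
E
```

```text
trans [-0.0154 -0.0006  0.0628] rot [ 0.48  0.21 -0.06] tcp stand [15.6 -0.1] 207.8 F [ 0.1  0.6 -0.3] w 0.1 t 11.7
[(23, [345.22, 190.39])]
```

View pics/fin.png

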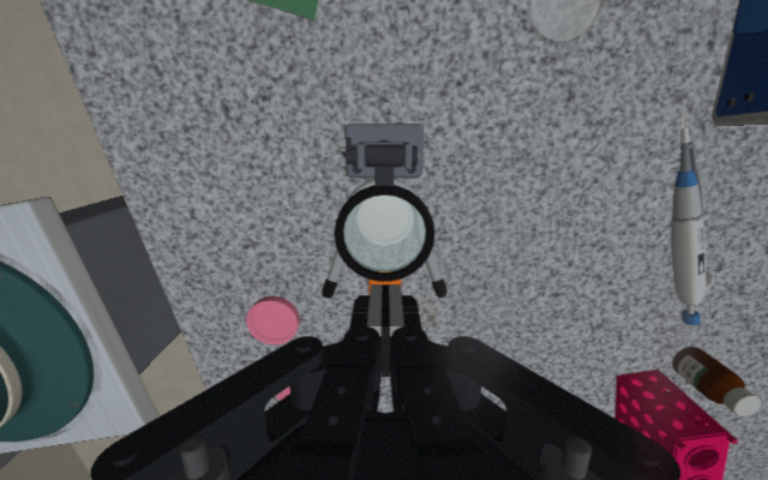

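The lens is down: the tab is at row 190.4 in the side view, against 190.6 expected at q = 0. The dish shows through it at (384,218). One last projection check, then I'll hand in.

Run:
```python
from h import *
from workcell import robot
c=camera_info("wrist");p=proj(c,S2W(2.5,0,15))*1.2;print("home px",p.round(1), proj(c,S2W(12.5,0,15))*1.2)
s=readout.state();print(s["contact_force"].round(1),np.abs(s["qvel"]).max().round(3),s["clock"])
if np.hypot(*(p-(384,218)))<10: print(robot.finish_job())
```

```text
home px [384.2 217.7] [384.15552682 208.16502388]
[ 0.7 -0.8  0. ] 0.006 11.8
the job is handed in; nothing more can be done
None
```

The dish is home in the bend of the U with the lens down over it, and I handed the job in at 11.8 s. The interface reported no verdict, so the checks below are my own.

**What I did:** I gripped the tab from above and lifted it to about 1.3 rad. On release the lens sprang to its upper stop. I pushed the dish home with both fingertips, then tipped the lens back down from behind with shut fingers.

**Last checks:**
- **Lens up:** in the side view the tab was where 1.8 rad puts it, within a pixel.
- **Dish home:** pushing force rose to about 12 N as the dish met the bend. Measured from close by, its centre was within about 1.5 mm of home. After the lens came down, the dish showed through it within about a pixel of the projected home point.
- **Lens down:** the tab was at row 190.4 in the side view, against 190.6 expected at 0 rad.
- **Robot clear:** the arm was still, about 60 mm above the height where the lens snapped down. The force reading was only sensor noise, about 1 N.
- **Bystanders:** my path never came near the tip box, flask or booklet, but I did not re-measure them at the end.

**What disagreed:** the first top-view estimate of the stand was about 3.5 mm off sideways from the wrist view, and I used the wrist view. A later top-view check of the dish split into two patches, so I went by the contact force and wrist measurement instead.

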